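# Turn a rinsed sample cup over and hang it mouth-down on the free drying peg

## Task

Move the rinsed steel sample cup with the blue band to the free drying peg: first lay it on its side along the two yellow rails of the cradle, about centred, and let go; then take it again and set it upside down over the empty green peg so that its rim sits flat on the white base, and let go. Set it down gently each time, never dropping it, and leave the other cup and the weights, bobbin and electrode where they stand.

Things in the scene. Friction and masses are not known exactly. Their poses are not given: they have to be found in the camera images.
- cup: The cup to move: steel cylinder, outside diameter 50, height 84, wall 2.5, bottom 4 thick (inside diameter 45, depth 80), about 0.16 kg, blue band 6 to 16 above the bottom. Starts standing mouth up on the robot's right. Origin: centre of the underside of the closed bottom; +z runs along the axis to the open mouth.
- cup_mid (a point): Point on the cup's axis half way up (42 from bottom and rim); axes as cup.
- cup_rim (a point): Centre of the cup's open mouth, at the rim; axes as cup.
- cradle: Fixed cradle, mid-bench: grey plate 100 (x) by 130 (y), 8 thick, with two yellow round rails along y, diameter 8, 110 long, centre lines 32 apart and 36 above the bench, on posts of diameter 8 at y = +-50. A cup laid along the rails rests between them without rolling; fingers pass outside the rails. Origin: centre of the plate's underside; z up, y along the rails.
- cradle_seat (a point): Where the middle of the cup's axis (cup_mid) is when it lies centred on the rails: above the cradle's centre, 60.2 above the bench; axes as cradle. Either way round will do.
- stand: The free drying stand, fixed, on the robot's left: white disc of diameter 90, 10 thick, with an empty upright green peg of diameter 22 tapering to a blunt tip. Origin: centre of the underside; z up.
- stand_seat (a point): Centre of the top face of the free stand's white disc (10 above the bench), where the centre of the inverted cup's rim belongs.
- stand_tip (a point): Top of the free stand's peg, 72 above the bench.
- stand_b: The other drying stand, fixed, same make and size, about 120 to 230 away from the free one, nearer to the robot or farther away; it carries cup_b. Origin: centre of the underside; z up.
- cup_b: Another such cup, with an orange band, already mouth down on stand_b; leave it there. Origin: centre of its closed bottom, which is on top at 94 above the bench; its z axis points down.
- weight_a: Steel cylinder weight, diameter 58, height 90 with its knob, on a blue pad 4 thick at the far side of the bench; a bystander. Origin: centre of the underside.
- weight_b: A second weight just like weight_a, beside it; a bystander.
- bobbin: Grey yarn bobbin, diameter 80, height 108, at the far right; a bystander. Origin: centre of the underside.
- electrode: White and brass disc electrode with a red button, diameter 72, height 46, at the far side; a bystander. Origin: centre of the underside.
Things that resemble listed ones, but are neither listed nor needed, are in the scene too. Leave any pink look-alike of the cup alone. Of the things shaped like the cradle, the grey one is meant.

How it is judged:
By the outcome, as a careful person would: the job done as asked, in the order asked, and still so for the second after the job is handed in, with the robot touching nothing.
It also fails if it takes over 51 s, if anything falls off the work surface, if the arm or the gripper's body presses on something with over 40 N, if the wrist force passes 120 N, or if a joint passes its speed limit or range.

## Robot

A 6-joint arm with a two-finger parallel gripper is mounted at the origin on the work surface. World frame = base frame: x ahead of the robot, y to its left, z up, the work surface at z = 0. Lengths are in m, angles in rad, forces in N, time in s.
With the tool pointing down it reaches from about 0.275 to 0.85 m from the base axis. Payload 19 kg.
Tool frame: the origin (TCP) lies at the very end of the fingers, on their centre line; the grasp point (between the pads) lies ctrl.grasp_offset behind it (ctrl.grasp_offset is the distance from the TCP to the grasp point, in m); z points along the fingers, y is the line along which they close (so a half turn about z gives the same grasp; the last joint's range is limited). The gripper opens to 85 mm and grips with 20 to 120 N. Pads are 22 mm wide; open, the fingers measure 114 mm over their backs; the gripper's body (76 mm by 85 mm) begins 54 mm behind the grasp point. The pads swing forward as they close: fully open they stand 13 mm farther back than shut.
Start: joints at [1.044, 0.15, 1.437, -0, 1.554, -0.134], TCP at [0.22, 0.531, 0.231] pointing down, gripper open.
Joint ranges: [-2.8, 2.8], [-0.68, 2.1], [0.12, 2.68], [-1.39, 4.53], [0.16, 2.79], [-2.81, 2.81]. Speed limits (rad/s): [1.89, 1.89, 2.22, 3.01, 3.01, 3.01].

## Interface

Orientations are given as a unit quaternion [w, x, y, z].
In Python, from workcell import monitor, viewer, job, spotter, ctrl gives the robot as it stands.
- The arm moves only by the tool move_arm, never from a script. Its argument "commands" is one flat list of numbers, 6 for each row, row after row: the shift along the tool's x, y, z in m, then the turn, a rotation vector about the tool's x, y, z in degrees. A call has 1 to 12 rows; each row is the pose to reach, as a shift and turn from the pose commanded when the call began, along the tool's axes at that moment; what a row does not reach only later rows make up. A row lasts 1/12 s, in which the tool goes at most 41.7 mm and 7.16 degrees, less where a joint would pass 70% of its speed; a pose out of reach is approached as far as the arm can. A call with a gripper value outside its range is refused whole. "gripper" is the finger opening in m, from 0 to 0.0854, set as the call begins (left out, the last holds). The fingers move at their own pace and stop on an object; "newtons" is the grip in N (left out, the last holds). Time passes only in rows, so rows that repeat a pose let the fingers close. It gives the time, the measured TCP pose, the force, the opening and the grip force at its end, in the units of the state.
- monitor.state(): the state, without advancing time (a new reading comes with each control period).
- viewer.capture(name): name is "scene" or "top" or "wrist"; returns a dict with "img" (384x512x3 uint8, blue, green, red), "mtx" (3x3 intrinsics, pixels), "origin" and "attitude" of the camera in the world; the wrist camera has in their place "mount" (4x4, takes a point from camera to tool coordinates, whose origin is the TCP and whose axes are the flange's). Camera axes: x right, y up, looking along -z (the intrinsics and any distortion apply to the point x, -y, -z); pixel columns grow to the right and rows downward; lengths in m; the calibration is good to about 2 mm. The wrist camera is an equidistant fisheye: a pixel r from the principal point sees the ray r / f radians off the axis. A picture is of the moment at which its call begins: read the wrist's pose just before it. There is no depth.
- job.sign_off(): hands the job in; it is judged then, once.
Trained networks look in the newest picture that a camera, given by its name, has taken for a name from the list of things; names that differ only in an ending like _2 or _b are one class to them, and where a whole thing is asked for, a point or a joint stands for the part that bears it (a point fixed in the world has none). Each returns a list of dicts, best first, with "confidence" (0 to 1); they miss things now and then, are a little off and sometimes report something else, mostly with a low value. They report only what shows in the picture. A call takes as long as a camera call. They do not tell look-alikes from the thing itself.
- spotter.silhouettes(camera, thing): "region" (384x512 bool, what is visible of it) and "position" ([column, row] as shares, 0 to 1, of the picture: columns of its width, rows of its height, amid what is visible of it).
- spotter.tip_of(camera, thing): "position" ([column, row] as shares, 0 to 1, of the picture: columns of its width, rows of its height: a listed point, or the origin of a listed thing).
The state is a dict: "time_s": time; "joint_positions": joint angles; "joint_velocities": joint speeds; "effort": joint torques, N m; "eef_pos": TCP position; "tool_rot": TCP orientation; "contact_force": force on the tool from outside, world axes, zero at the start; "wrist_torque": the same for the moment, N m; "opening": opening from 0.0 (shut) to 1.0 (fully open); "finger_force": force on a finger pad.
Only numpy, scipy, OpenCV 4.12 (cv2) and the standard library are available. Lean on these libraries where they do the work, as an engineer would, in place of code of your own. Each camera call takes 0.05 s, during which the arm holds its last target. There are 200 camera calls.

## Working session

There is one attempt and no reset: what is moved stays moved. The work goes in short steps, Python scripts to look and compute and a tool call to move; the robot and the scene stay as the last step left them, time stands still between calls to the robot, and variables do not carry over. Pictures are saved under pics/ and viewed, at most 10 in all, crops included, and the job is handed in when it is done.

Besides the shell and the picture viewer there is one more tool, called by a JSON object that holds its "name" and its "arguments". move_arm: Moves the arm, as the interface text tells. Its arguments: {"type":"object","properties":{"commands":{"type":"array","items":{"type":"number"}},"gripper":{"type":"number"},"newtons":{"type":"number"}},"required":["commands"]}

```bash
mkdir -p pics; ls
cat > h.py <<'E'
import numpy as np, cv2
from scipy.spatial.transform import Rotation as R
from workcell import monitor, viewer, job, spotter, ctrl
def rot(a):
    a=np.array(a,float)
    return a if a.shape==(3,3) else R.from_quat(a.ravel(),scalar_first=True).as_matrix()
def ray(c,u,v):
    k=c['mtx']; x=(u-k[0][2])/k[0][0]; y=(v-k[1][2])/k[1][1]
    d=rot(c['attitude'])@np.array([x,-y,-1]); return np.array(c['origin'],float),d
def atz(c,u,v,z):
    o,d=ray(c,u,v); return o+d*(z-o[2])/d[2]
def proj(c,p):
    q=rot(c['attitude']).T@(np.array(p)-np.array(c['origin'])); k=np.array(c['mtx'])
    return k[0,2]+k[0,0]*q[0]/-q[2], k[1,2]+k[1,1]*-q[1]/-q[2]
def tri(c1,p1,c2,p2):
    o1,d1=ray(c1,*p1);o2,d2=ray(c2,*p2)
    A=np.stack([d1,-d2],1);t=np.linalg.lstsq(A,o2-o1,rcond=None)[0]
    a,b=o1+d1*t[0],o2+d2*t[1]
    return (a+b)/2,np.linalg.norm(a-b)
E
python3 - <<'E'
from h import *
np.set_printoptions(precision=4,suppress=True)
print(monitor.state(),ctrl.grasp_offset)
for n in('scene','top'):
    c=viewer.capture(n);cv2.imwrite(f'pics/{n}0.png',c['img'])
    print(n,{k:v for k,v in c.items() if k!='img'})
    for t in('cup','cup_mid','cup_rim','cradle','cradle_seat','stand','stand_seat','stand_tip','cup_b','bobbin','weight_a','electrode'):
        for r in spotter.tip_of(n,t): print(t,np.round(r['confidence'],2),np.array(r['position'])*[512,384])
E
```

```text
pics
{'time_s': 0.0, 'joint_positions': array([ 1.044 ,  0.151 ,  1.438 , -0.    ,  1.5538, -0.134 ]), 'joint_velocities': array([ 0.0005,  0.0005,  0.0005, -0.0013, -0.0005,  0.0005]), 'effort': array([ -0.003 , -71.3063, -57.0888,  -0.0005,   0.0087,   0.    ]), 'eef_pos': array([0.22  , 0.531 , 0.2307]), 'tool_rot': array([-0.0002,  0.1951,  0.9808, -0.0005]), 'contact_force': array([-0.2743, -0.0061,  0.3152]), 'wrist_torque': array([-0.0002,  0.002 , -0.0272]), 'finger_force': 0.0, 'opening': 0.9970660323272936} 0.0187
scene {'mtx': array([[379.4174,   0.    , 257.8049],
       [  0.    , 379.4174, 199.0757],
       [  0.    ,   0.    ,   1.    ]]), 'origin': array([ 1.1339, -0.5002,  0.7491]), 'attitude': array([0.8189, 0.365 , 0.1782, 0.4055])}
cup 0.95 [180.224  232.8192]
cup 0.83 [330.8032 135.7824]
cup 0.76 [141.6192 247.6032]
cup 0.66 [220.416  257.5104]
cup 0.4 [251.4944 184.2816]
cup_mid 0.65 [138.7008 238.3104]
cup_mid 0.56 [177.7152 223.488 ]
cup_rim 0.89 [134.5024 223.296 ]
cup_rim 0.82 [219.904  235.5072]
cup_rim 0.63 [176.0256 209.2032]
cup_rim 0.28 [273.2032 307.2 
[... 1162 characters left out ...]
.9232 220.3008]
cup_rim 0.8 [307.3024 172.6848]
cup_rim 0.73 [321.28   217.3056]
cup_rim 0.68 [316.5184 221.4912]
cup_rim 0.61 [357.9904 221.4912]
cradle 0.9 [239.0016 220.1856]
cradle 0.85 [143.2064 280.2048]
cradle 0.49 [354.4064 149.1072]
cradle_seat 0.87 [235.9808 220.1856]
cradle_seat 0.7 [140.8    281.8944]
stand 0.97 [133.2224 223.9872]
stand 0.58 [152.5248 166.5024]
stand_seat 0.74 [152.4224 164.3136]
stand_tip 0.88 [148.2752 162.2016]
cup_b 0.75 [126.0032 227.0976]
cup_b 0.67 [316.9792 222.4896]
cup_b 0.6 [351.0784 228.4032]
cup_b 0.58 [300.5952 178.9056]
bobbin 0.87 [349.2864 151.7952]
weight_a 0.95 [294.912 117.504]
weight_a 0.8 [256.    126.912]
electrode 0.86 [210.2784 120.8832]
```

View pics/scene0.png

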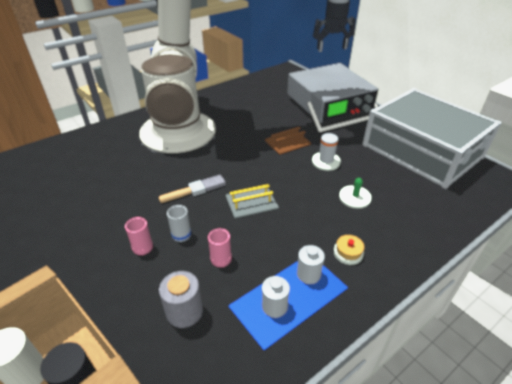

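View pics/top0.png

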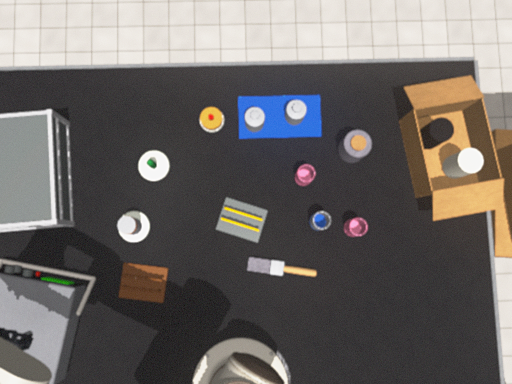

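The scene view shows the blue-banded cup at (180,224), between pink cups at (139,236) and (220,248). The grey cradle with yellow rails is at (252,198), the empty green peg at (357,193) and the orange-band cup at (328,152). In the top view these are: cup (320,220), cradle (242,219), peg (153,164). Next I'll refine them by fitting the models.

```bash
cat >> h.py <<'E'
from scipy.optimize import minimize
def ring(x,y,z,r): 
    a=np.linspace(0,2*np.pi,40,endpoint=False); return np.c_[x+r*np.cos(a),y+r*np.sin(a),0*a+z]
def hullmask(c,P,s=4):
    q=np.array([proj(c,p) for p in P]); m=np.zeros((384*s,512*s),np.uint8)
    cv2.fillConvexPoly(m,cv2.convexHull(np.float32((q+.5)*s)).astype(np.int32),1)
    return cv2.resize(m.astype(np.float32),(512,384),interpolation=cv2.INTER_AREA)
def fit(model,x0,cm,step):
    f=lambda p:sum(np.abs(hullmask(c,model(p))-m).sum()/m.sum() for c,m in cm)
    S=np.array([x0]+[np.array(x0)+np.eye(len(x0))[i]*step[i] for i in range(len(x0))])
    r=minimize(f,x0,method='Nelder-Mead',options=dict(initial_simplex=S,xatol=1e-4,fatol=1e-4)); return np.round(r.x,4),round(r.fun,3)
cyl=lambda r,h,z0=0:(lambda p:np.r_[ring(p[0],p[1],z0,r),ring(p[0],p[1],z0+h,r)])
def rails(p):
    x,y,a=p;u=np.array([-np.sin(a),np.cos(a),0]);n=np.array([np.cos(a),np.sin(a),0])
    return np.array([np.array([x,y,.036])+u*s*.055+n*(t*.016+.004*np.cos(b))+[0,0,.004*np.sin(b)] for s in(-1,1) for t in(-1,1) for b in np.linspace(0,6.28,12)])
E
cat > f.py <<'E'
from h import *
np.set_printoptions(precision=4,suppress=True)
C={n:viewer.capture(n) for n in('scene','top')}
px={'cup':dict(scene=(180,224),top=(320,220)),'stand':dict(scene=(356,195),top=(153,166)),'cup_b':dict(scene=(328,152),top=(128,227)),'weight_a':dict(top=(255,118)),'electrode':dict(top=(210,120)),'bobbin':dict(top=(355,146))}
for t,h in(('cup',.042),('stand',.01),('cup_b',.05)):
    for n in px[t]: print(t,n,atz(C[n],*px[t][n],h))
def mask(n,t):
    best=None
    for r in spotter.silhouettes(n,t):
        m=np.array(r['region']);p=np.array(r['position'])*[512,384];d=np.hypot(*(p-px[t][n]))
        if d<14 and (best is None or d<best[0]): best=(d,m)
    if best is None: print('miss',n,t);return None
    return cv2.morphologyEx(best[1].astype(np.uint8),cv2.MORPH_CLOSE,np.ones((3,3))).astype(np.float32)
def go(t,model,x0):
    L=[]
    for n in C:
        m=mask(n,t)
        if m is not None: L.append((C[n],m)); print(t,n,m.sum(),fit(model,x0,L[-1:],[.01,.01]))
    if len(L)>1: print(t,'both',fit(model,x0,L,[.01,.01]))
go('cup',cyl(.025,.084),atz(C['top'],*px['cup']['top'],.05)[:2])
go('cup_b',cyl(.025,.084,.01),atz(C['top'],*px['cup_b']['top'],.07)[:2])
L=[];M=[]
for n,w in(('scene',(225,175,282,218)),('top',(212,192,272,246))):
    I=cv2.cvtColor(C[n]['img'],cv2.COLOR_BGR2HSV); m=cv2.inRange(I,(20,120,90),(36,255,255)); k=np.zeros_like(m);k[w[1]:w[3],w[0]:w[2]]=1;m=m*k
    pts=cv2.findNonZero(m); h=np.zeros_like(m); cv2.fillConvexPoly(h,cv2.convexHull(pts),1); L.append((C[n],h.astype(np.float32)))
x0=[*atz(C['top'],242,219,.036)[:2],0]
for a in (1.2,-1.2,):
  for l in(L,L[:1],L[1:]): print('cradle',fit(rails,[x0[0],x0[1],a],l,[.01,.01,.2]))
L=[]
for n,w in(('scene',(335,180,378,212)),('top',(134,148,174,184))):
    I=cv2.cvtColor(C[n]['img'],cv2.COLOR_BGR2HSV); m=cv2.inRange(I,(0,0,140),(180,70,255)); k=np.zeros_like(m);k[w[1]:w[3],w[0]:w[2]]=1;m=m*k
    h=np.zeros_like(m); cv2.fillConvexPoly(h,cv2.convexHull(cv2.findNonZero(m)),1); L.append((C[n],h.astype(np.float32)))
x0=atz(C['top'],153,166,.01)[:2]
for l in(L,L[:1],L[1:]): print('stand',fit(cyl(.045,.01),x0,l,[.01,.01]))
for n,p,z in(('wa',(254,118),.05),('wb',(296,110),.05),('el',(211,120),.03),('bob',(355,146),.08),('pink1',(305,175),.05),('pink2',(356,228),.05)): print(n,atz(C['top'],*p,z))
E
python3 f.py
```

```text
cup scene [ 0.4683 -0.241   0.042 ]
cup top [ 0.4637 -0.2426  0.042 ]
stand scene [0.6459 0.2414 0.01  ]
stand top [0.6397 0.2419 0.01  ]
cup_b scene [0.4776 0.2877 0.05  ]
cup_b top [0.4592 0.3058 0.05  ]
cup scene 634.0 (array([ 0.4635, -0.2423]), np.float64(0.077))
cup top 345.0 (array([ 0.4606, -0.2387]), np.float64(0.083))
cup both (array([ 0.4607, -0.2401]), np.float64(0.209))
cup_b scene 498.0 (array([0.4668, 0.2948]), np.float64(0.074))
miss top cup_b
cradle (array([ 0.474 , -0.0169,  2.7902]), np.float64(0.493))
cradle (array([ 0.4821, -0.0199,  2.8727]), np.float64(0.379))
cradle (array([ 0.4749, -0.0155,  2.8058]), np.float64(0.104))
cradle (array([ 0.4742, -0.017 , -0.335 ]), np.float64(0.497))
cradle (array([ 0.4803, -0.0187, -0.2998]), np.float64(0.379))
cradle (array([ 0.4738, -0.0186, -0.3432]), np.float64(0.103))
stand (array([0.643 , 0.2412]), np.float64(0.131))
stand (array([0.6433, 0.2411]), np.float64(0.066))
stand (array([0.6434, 0.2413]), np.float64(0.064))
wa [ 0.7672 -0.0611  0.05  ]
wb [ 0.7882 -0.1851  0.05  ]
el [0.7697 0.0661 0.03  ]
bob [ 0.67   -0.3465  0.08  ]
pink1 [ 0.5947 -0.2037  0.05  ]
pink2 [ 0.4374 -0.3438  0.05  ]
```

```bash
cat > g.py <<'E'
from h import *
import sys
np.set_printoptions(precision=4,suppress=True)
CUP=np.array([.4625,-.2405]);CR=np.array([.474,-.0175]);YAW=-.342;ST=np.array([.643,.2412])
def tool(az,e,flip=1):
    # tool z: horizontal heading az(deg), e deg below horizontal (e>90 leans back); y horizontal at az+90
    a,e=np.radians([az,e]);z=np.array([np.cos(a)*np.cos(e),np.sin(a)*np.cos(e),-np.sin(e)]);y=flip*np.array([-np.sin(a),np.cos(a),0])
    return np.stack([np.cross(y,z),y,z],1)
def rel(p,Rt,back=0,show=True):
    s=monitor.state();R0=rot(s['tool_rot']);t=np.array(p)+Rt[:,2]*(ctrl.grasp_offset-back)
    print('t',round(s['time_s'],2),'shift',np.round(R0.T@(t-s['eef_pos']),4),'turn',np.round(np.degrees(R.from_matrix(R0.T@Rt).as_rotvec()),2))
def now():
    s=monitor.state();R0=rot(s['tool_rot']);print('t',round(s['time_s'],2),'grasp',s['eef_pos']-R0[:,2]*ctrl.grasp_offset,'z',R0[:,2],'y',R0[:,1],'q',s['joint_positions'],'F',s['contact_force'],'open',s['opening'],s['finger_force'])
AZ=-109.4
E
python3 - <<'E'
from g import *
now(); T=tool(AZ,75);print(T)
rel([.45,-.06,.27],T)
E
```

```text
t 1.6 grasp [0.2201 0.5312 0.25  ] z [-0. -0. -1.] y [ 0.3828  0.9238 -0.0001] q [ 1.044   0.1505  1.4374 -0.      1.5538 -0.134 ] F [-0.7841 -0.4795 -0.2822] open 0.9986688175219952 0.0
[[ 0.3208  0.9432 -0.086 ]
 [ 0.9111 -0.3322 -0.2441]
 [-0.2588  0.     -0.9659]]
t 1.6 shift [-0.4389 -0.463  -0.0206] turn [ 11.37 -12.    86.35]
```

{"name": "move_arm", "arguments": {"commands": [-0.439,-0.463,-0.021,11.4,-12,86.3,-0.439,-0.463,-0.021,11.4,-12,86.3,-0.439,-0.463,-0.021,11.4,-12,86.3,-0.439,-0.463,-0.021,11.4,-12,86.3,-0.439,-0.463,-0.021,11.4,-12,86.3,-0.439,-0.463,-0.021,11.4,-12,86.3,-0.439,-0.463,-0.021,11.4,-12,86.3,-0.439,-0.463,-0.021,11.4,-12,86.3,-0.439,-0.463,-0.021,11.4,-12,86.3,-0.439,-0.463,-0.021,11.4,-12,86.3,-0.439,-0.463,-0.021,11.4,-12,86.3,-0.439,-0.463,-0.021,11.4,-12,86.3], "gripper": 0.085}}

```text
time_s: 2.6
eef_pos: [0.3991, 0.0626, 0.2481]
tool_rot: [0.074, 0.801, 0.585, -0.105]
contact_force: [1.1, 0.8, 0.9]
opening: 0.993
finger_force: 0.0
```

Run:
```python
from g import *
now(); T=tool(AZ,30);print(T[:,2])
rel([*CUP,.045],T,.11)
```

```text
t 2.6 grasp [0.4006 0.0671 0.2662] z [-0.081  -0.242  -0.9669] y [ 0.9522 -0.3055 -0.0033] q [ 0.147  -0.121   1.7003 -0.2309  1.6784  0.4456] F [1.1217 0.7919 0.8984] open 0.9934735326333793 0.0
[-0.2877 -0.8169 -0.5   ]
t 2.6 shift [-0.1438  0.1557  0.2003] turn [  0.85 -45.21   1.43]
```

{"name": "move_arm", "arguments": {"commands": [-0.144,0.156,0.2,0.8,-45.2,1.4,-0.144,0.156,0.2,0.8,-45.2,1.4,-0.144,0.156,0.2,0.8,-45.2,1.4,-0.144,0.156,0.2,0.8,-45.2,1.4,-0.144,0.156,0.2,0.8,-45.2,1.4,-0.144,0.156,0.2,0.8,-45.2,1.4,-0.144,0.156,0.2,0.8,-45.2,1.4,-0.144,0.156,0.2,0.8,-45.2,1.4,-0.144,0.156,0.2,0.8,-45.2,1.4,-0.144,0.156,0.2,0.8,-45.2,1.4,-0.144,0.156,0.2,0.8,-45.2,1.4]}}

```text
time_s: 3.52
eef_pos: [0.4904, -0.1628, 0.0916]
tool_rot: [0.29, 0.706, 0.503, -0.406]
contact_force: [0.2, 0.0, 0.4]
opening: 0.997
finger_force: 0.0
```

Run:
```python
from g import *
now(); T=tool(AZ,30)
rel([*CUP,.045],T,.11)
rel([*CUP,.045],T,0)
c=viewer.capture('wrist');cv2.imwrite('pics/w1.png',c['img']);print(c['mtx'],c['mount'])
for t in ('cup_mid','cup'):
  for r in spotter.tip_of('wrist',t): print(t,r['confidence'],np.array(r['position'])*[512,384])
```

```text
t 3.52 grasp [ 0.4956 -0.1475  0.1009] z [-0.281  -0.8181 -0.5017] y [ 0.9456 -0.3254  0.001 ] q [ 0.0415  0.4532  1.708  -0.9372  1.5529  0.687 ] F [0.2187 0.0126 0.383 ] open 0.9973787992369444 0.0
t 3.52 shift [-0.0009 -0.0005  0.0034] turn [ 0.39 -0.11  0.16]
t 3.52 shift [-0.0011 -0.0012  0.1134] turn [ 0.39 -0.11  0.16]
[[297.3186   0.     264.0901]
 [  0.     297.3186 187.373 ]
 [  0.       0.       1.    ]] [[-0.001   0.956   0.2933  0.0742]
 [ 1.      0.0011 -0.      0.0004]
 [-0.0003  0.2933 -0.956  -0.1427]
 [ 0.      0.      0.      1.    ]]
cup_mid 0.95 [437.1968 159.0912]
cup_mid 0.6 [262.1952 189.3888]
cup 0.74 [426.5984 104.9088]
cup 0.57 [263.7824 143.0016]
```

View pics/w1.png

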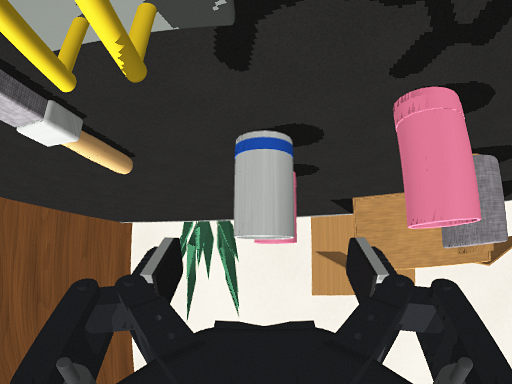

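The wrist view shows the blue-banded cup centred between the open fingers at (264,185). The pink cups are clear, one at the right (435,160) and one behind. I'll advance and grip.

{"name": "move_arm", "arguments": {"commands": [0,-0.001,0.03,0,0,0,0,-0.001,0.055,0,0,0,0,-0.001,0.08,0,0,0,0,-0.001,0.1,0,0,0,0,-0.001,0.11,0,0,0,0,-0.001,0.11,0,0,0,0,-0.001,0.11,0,0,0]}}

```text
time_s: 4.25
eef_pos: [0.4583, -0.2529, 0.0359]
tool_rot: [0.29, 0.705, 0.503, -0.407]
contact_force: [-0.0, 0.6, 0.3]
opening: 0.994
finger_force: 0.0
```

{"name": "move_arm", "arguments": {"commands": [0,0,0,0,0,0,0,0,0,0,0,0,0,0,0,0,0,0,0,0,0,0,0,0,0,0,0,0,0,0,0,0,0,0,0,0,0,0,0,0,0,0,0,0,0,0,0,0], "gripper": 0.04, "newtons": 40}}

```text
time_s: 4.92
eef_pos: [0.4586, -0.2528, 0.0359]
tool_rot: [0.29, 0.705, 0.503, -0.407]
contact_force: [0.8, 5.6, 6.4]
opening: 0.56
finger_force: 42.1
```

Run:
```python
from g import *
now()
s=monitor.state();R0=rot(s['tool_rot']);print('up .1',R0.T@[0,0,.1])
T=tool(AZ,120)
rel([*CR,.0602+.07],T)
```

```text
t 4.92 grasp [ 0.4638 -0.2375  0.0452] z [-0.2815 -0.8188 -0.5003] y [ 0.9457 -0.325  -0.0001] q [-0.1197  0.4803  1.8247 -1.0433  1.3691  0.7364] F [0.7508 5.5878 6.3689] open 0.5598389155797591 42.141335686901584
up .1 [-0.0866 -0.     -0.05  ]
t 4.92 shift [ 0.0509 -0.0618 -0.2442] turn [ 0.12 89.98  0.46]
```

{"name": "move_arm", "arguments": {"commands": [-0.01,0,-0.006,0,0,0,-0.035,0,-0.02,0,0,0,-0.061,0,-0.035,0,0,0,-0.087,0,-0.05,0,0,0,0.034,-0.062,-0.254,0.1,90,0.4,0.034,-0.062,-0.254,0.1,90,0.4,0.034,-0.062,-0.254,0.1,90,0.4,0.034,-0.062,-0.254,0.1,90,0.4,0.034,-0.062,-0.254,0.1,90,0.4,0.034,-0.062,-0.254,0.1,90,0.4,0.034,-0.062,-0.254,0.1,90,0.4,0.034,-0.062,-0.254,0.1,90,0.4]}}

```text
time_s: 5.92
eef_pos: [0.4775, -0.0065, 0.1348]
tool_rot: [0.013, 0.814, 0.581, -0.015]
contact_force: [-0.3, -1.0, -2.3]
opening: 0.562
finger_force: 42.4
```

Run:
```python
from g import *
now()
T=tool(AZ,120)
rel([*CR,.0602+.09],T)
```

```text
t 5.92 grasp [ 0.4777 -0.0058  0.1535] z [-0.0091 -0.0392 -0.9992] y [ 0.9458 -0.3247  0.0041] q [-0.1478  0.0075  1.7904 -0.0411  1.3471  0.1922] F [-0.3396 -1.0361 -2.3082] open 0.5624288791585453 42.36524603096768
t 5.92 shift [-0.0021  0.0003  0.0009] turn [ 0.12 32.29  0.5 ]
```

{"name": "move_arm", "arguments": {"commands": [-0.002,0,0.001,0.1,32.3,0.5,-0.002,0,0.001,0.1,32.3,0.5,-0.002,0,0.001,0.1,32.3,0.5,-0.002,0,0.001,0.1,32.3,0.5,-0.002,0,0.001,0.1,32.3,0.5,-0.002,0,0.001,0.1,32.3,0.5,-0.002,0,0.001,0.1,32.3,0.5,-0.002,0,0.001,0.1,32.3,0.5]}}

```text
time_s: 6.58
eef_pos: [0.476, -0.0108, 0.1326]
tool_rot: [-0.148, 0.791, 0.557, 0.207]
contact_force: [0.1, -0.7, -1.8]
opening: 0.564
finger_force: 42.4
```

Run:
```python
from g import *
now()
T=tool(AZ,120)
rel([*CR,.0602+.09],T)
ims=[]
for n in('scene','top'):
    c=viewer.capture(n)
    u,v=map(int,proj(c,[*CR,.1])); ims.append(cv2.resize(c['img'][v-50:v+50,u-65:u+65],(390,300),interpolation=cv2.INTER_CUBIC)); print(n,u-65,v-50)
ims.append(cv2.resize(viewer.capture('wrist')['img'],(400,300)))
ims.append(np.zeros((300,380,3),np.uint8))
cv2.imwrite('pics/h1.png',np.vstack([np.hstack(ims[:2]),np.hstack(ims[2:])]))
```

```text
t 6.58 grasp [ 0.473  -0.0195  0.1488] z [ 0.1634  0.4644 -0.8704] y [ 0.9417 -0.3364 -0.0027] q [-0.5329 -0.0109  1.9036  0.5138  1.3846 -0.3213] F [ 0.1087 -0.6793 -1.7515] open 0.5639511424075654 42.36738309147768
t 6.58 shift [ 0.0028  0.0003 -0.0001] turn [-0.01  0.51 -0.3 ]
scene 185 125
top 176 167
```

View pics/h1.png

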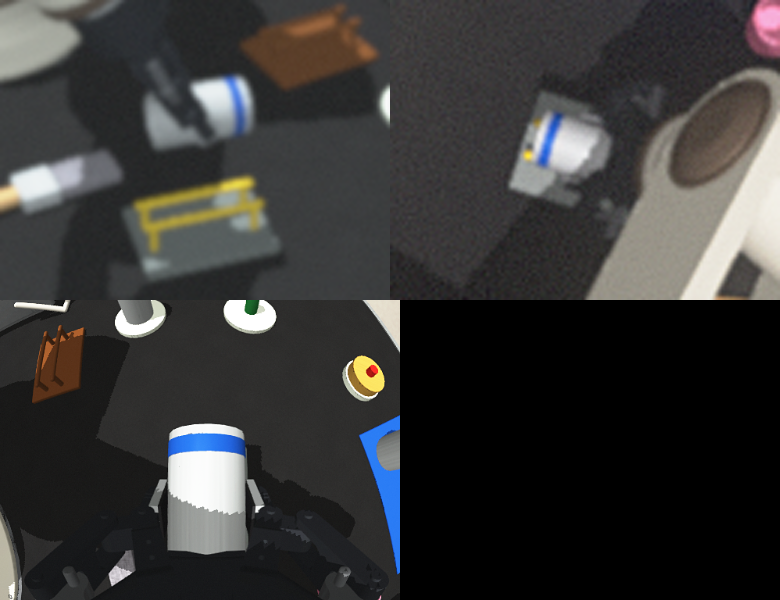

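The held cup lies level above the cradle with its bottom (blue band) toward +y; the rails are visible in the scene crop. Next I'll overlay the models.

Run:
```python
from g import *
s=monitor.state();R0=rot(s['tool_rot']);g=s['eef_pos']-R0[:,2]*ctrl.grasp_offset
up=np.array([-.866,0,-.5]); ax=R0@up
def wp(c,p):
    M=np.array(c['mount']);q=M[:3,:3].T@(R0.T@(p-s['eef_pos'])-M[:3,3]);k=c['mtx']
    v=np.array([q[0],-q[1],-q[2]]);r=np.hypot(v[0],v[1]);th=np.arctan2(r,v[2]);return k[0][2]+k[0][0]*th*v[0]/r,k[1][2]+k[1][1]*th*v[1]/r
def circ(z,r=.025):
    y=R0[:,1];w=np.cross(ax,y);c0=g+ax*(z-.045);return [c0+r*(np.cos(t)*y+np.sin(t)*w) for t in np.linspace(0,6.283,40)]
def draw(I,f,P,col,sc,o):
    cv2.polylines(I,[np.int32([[(a-o[0]+.5)*sc,(b-o[1]+.5)*sc] for a,b in map(f,P)])],False,col,1)
out=[]
for n,o,wh,sc in(('scene',(205,140),(85,70),5),('top',(205,185),(75,60),5),('wrist',(190,140),(150,120),3)):
    c=viewer.capture(n);I=cv2.resize(c['img'][o[1]:o[1]+wh[1],o[0]:o[0]+wh[0]],None,fx=sc,fy=sc,interpolation=cv2.INTER_CUBIC)
    f=(lambda p:wp(c,p)) if n=='wrist' else (lambda p:proj(c,p))
    for z in(0,.006,.016,.084): draw(I,f,circ(z),(0,0,255),sc,o)
    if n!='wrist':
        u=np.array([-np.sin(YAW),np.cos(YAW),0]);m=np.array([np.cos(YAW),np.sin(YAW),0])
        for t in(-1,1): draw(I,f,[np.r_[CR,.04]+m*t*.016+u*k*.055 for k in(-1,1)],(0,255,0),sc,o)
        b=[np.r_[CR,.008]+m*i*.05+u*k*.065 for i,k in((1,1),(1,-1),(-1,-1),(-1,1),(1,1))]; draw(I,f,b,(255,255,0),sc,o)
    out.append(cv2.copyMakeBorder(I,0,360-min(360,I.shape[0]),0,0,cv2.BORDER_CONSTANT)[:360])
I=np.hstack(out[:2]);cv2.imwrite('pics/o1.png',I);cv2.imwrite('pics/o1w.png',out[2]);print(I.shape)
```

```text
(360, 800, 3)
```

View pics/o1.png

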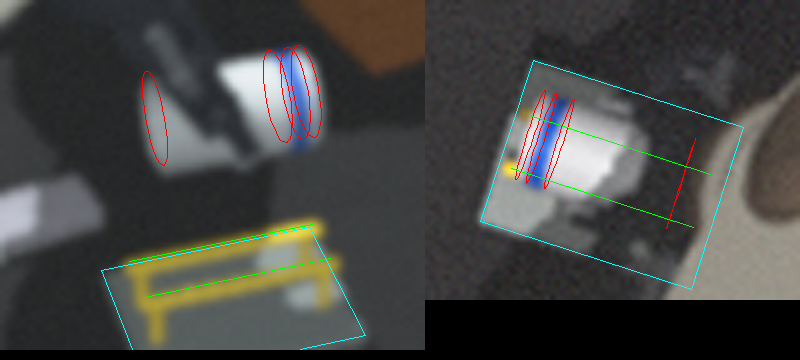

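View pics/o1w.png

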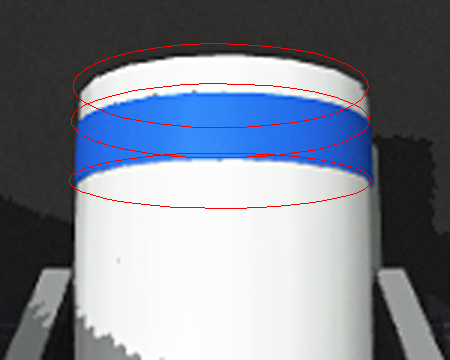

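Overlay: the rails match to within about 2 mm. The held cup sits about 5 mm deeper along the tool than modelled (lower by about 2 px in the scene view). I'll descend and feel for contact.

Run:
```python
from g import *
T=tool(AZ,120)
rel([.473,-.019,.071],T)
print(T.T@[0,0,-.001])
```

```text
t 6.88 shift [-0.0381  0.0003  0.0675] turn [-0.04  0.41 -0.28]
[-0.0005  0.      0.0009]
```

{"name": "move_arm", "arguments": {"commands": [-0.01,0,0.017,0,0.2,-0.1,-0.02,0,0.034,0,0.4,-0.3,-0.03,0,0.053,0,0.4,-0.3,-0.036,0,0.063,0,0.4,-0.3,-0.038,0,0.0675,0,0.4,-0.3,-0.038,0,0.0675,0,0.4,-0.3,-0.038,0,0.0675,0,0.4,-0.3]}}

```text
time_s: 7.47
eef_pos: [0.4762, -0.0106, 0.0553]
tool_rot: [-0.15, 0.788, 0.558, 0.211]
contact_force: [-0.9, 0.0, -1.9]
opening: 0.567
finger_force: 42.3
```

{"name": "move_arm", "arguments": {"commands": [-0.0005,0,0.0009,0,0,0,-0.001,0,0.0018,0,0,0,-0.0015,0,0.0026,0,0,0,-0.0015,0,0.0026,0,0,0]}}

```text
time_s: 7.8
eef_pos: [0.4759, -0.0106, 0.0518]
tool_rot: [-0.15, 0.789, 0.558, 0.211]
contact_force: [0.8, -0.4, -1.4]
opening: 0.56
finger_force: 42.3
```

Run:
```python
from g import *
now()
c=viewer.capture('scene');o=(195,135);I=cv2.resize(c['img'][135:225,195:305],None,fx=6,fy=6,interpolation=cv2.INTER_CUBIC);cv2.imwrite('pics/d1.png',I)
```

```text
t 7.8 grasp [ 0.4728 -0.0194  0.068 ] z [ 0.1662  0.472  -0.8658] y [ 0.943  -0.3329 -0.0005] q [-0.5384  0.0933  1.9869  0.5475  1.2287 -0.4306] F [ 0.7864 -0.4064 -1.3664] open 0.5598504238777846 42.3401701671537
```

{"name": "move_arm", "arguments": {"commands": [-0.0003,0,0.0005,0,0,0,-0.0005,0,0.0009,0,0,0,-0.001,0,0.0018,0,0,0,-0.001,0,0.0018,0,0,0,-0.001,0,0.0018,0,0,0]}}

```text
time_s: 8.27
eef_pos: [0.476, -0.0105, 0.0499]
tool_rot: [-0.15, 0.789, 0.558, 0.211]
contact_force: [-1.5, -1.2, 5.9]
opening: 0.56
finger_force: 42.9
```

{"name": "move_arm", "arguments": {"commands": [-0.0003,0,0.0005,0,0,0,-0.0005,0,0.0009,0,0,0,-0.0005,0,0.0009,0,0,0,-0.0005,0,0.0009,0,0,0]}}

```text
time_s: 8.6
eef_pos: [0.4763, -0.0105, 0.0497]
tool_rot: [-0.15, 0.788, 0.558, 0.212]
contact_force: [-6.9, -2.7, 20.3]
opening: 0.564
finger_force: 44.2
```

{"name": "move_arm", "arguments": {"commands": [0.0004,0,-0.0007,0,0,0,0.0004,0,-0.0007,0,0,0]}}

```text
time_s: 8.77
eef_pos: [0.4761, -0.0106, 0.0498]
tool_rot: [-0.15, 0.789, 0.558, 0.212]
contact_force: [-2.2, -1.4, 8.2]
opening: 0.564
finger_force: 43.3
```

{"name": "move_arm", "arguments": {"commands": [0,0,0,0,0,0,0,0,0,0,0,0,0,0,0,0,0,0,0,0,0,0,0,0,0,0,0,0,0,0,0,0,0,0,0,0], "gripper": 0.08}}

```text
time_s: 9.27
eef_pos: [0.4758, -0.0105, 0.0493]
tool_rot: [-0.15, 0.789, 0.558, 0.211]
contact_force: [-0.2, 1.1, 0.0]
opening: 0.939
finger_force: 0.0
```

{"name": "move_arm", "arguments": {"commands": [0,0,-0.02,0,0,0,0,0,-0.05,0,0,0,0,0,-0.085,0,0,0,0,0,-0.12,0,0,0,0,0,-0.12,0,0,0,0,0,-0.12,0,0,0]}}

```text
time_s: 9.77
eef_pos: [0.4564, -0.0682, 0.1545]
tool_rot: [-0.148, 0.789, 0.558, 0.212]
contact_force: [-1.0, -0.4, -0.9]
opening: 0.939
finger_force: 0.0
```

Run:
```python
from g import *
now()
T=tool(AZ,60)
rel([*CR,.0602],T,.10)
rel([*CR,.0602],T,.0)
ims=[]
for n,o in(('scene',(205,150)),('top',(200,180))):
    c=viewer.capture(n);ims.append(cv2.resize(c['img'][o[1]:o[1]+70,o[0]:o[0]+80],None,fx=5,fy=5,interpolation=cv2.INTER_CUBIC))
I=np.hstack(ims);cv2.imwrite('pics/l1.png',I)
```

```text
t 9.77 grasp [ 0.4532 -0.077   0.1707] z [ 0.1684  0.4704 -0.8662] y [ 0.9425 -0.3341  0.0018] q [-0.6689 -0.0195  1.8671  0.4951  1.4875 -0.4195] F [-0.9509 -0.3775 -0.8768] open 0.9386960555058175 0.0
t 9.77 shift [ 0.0698 -0.0005  0.0678] turn [  0.11 -59.98  -0.13]
t 9.77 shift [-0.0168 -0.0005  0.1178] turn [  0.11 -59.98  -0.13]
```

View pics/l1.png

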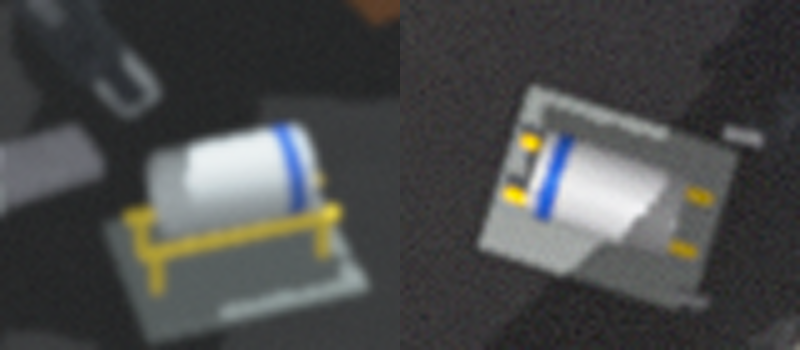

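The cup rests level between the rails and is centred, with about 28 px of rail showing at each end. I'll take it again with the opposite lean.

{"name": "move_arm", "arguments": {"commands": [0.07,0,0.068,0.1,-60,-0.1,0.07,0,0.068,0.1,-60,-0.1,0.07,0,0.068,0.1,-60,-0.1,0.07,0,0.068,0.1,-60,-0.1,0.07,0,0.068,0.1,-60,-0.1,0.07,0,0.068,0.1,-60,-0.1,0.07,0,0.068,0.1,-60,-0.1,0.07,0,0.068,0.1,-60,-0.1,0.07,0,0.068,0.1,-60,-0.1,0.07,0,0.068,0.1,-60,-0.1,0.07,0,0.068,0.1,-60,-0.1]}}

```text
time_s: 10.78
eef_pos: [0.4867, 0.0242, 0.1267]
tool_rot: [0.149, 0.786, 0.561, -0.215]
contact_force: [0.1, 1.0, -0.4]
opening: 0.936
finger_force: 0.0
```

Run:
```python
from g import *
now()
rel([*CR,.0602],tool(AZ,60),.0)
```

```text
t 10.78 grasp [0.4899 0.033  0.1429] z [-0.1707 -0.4746 -0.8635] y [ 0.9449 -0.3272 -0.007 ] q [ 0.181   0.2343  1.6475 -0.4514  1.5478  0.5896] F [ 0.1453  0.9709 -0.3594] open 0.936208733300298 0.0
t 10.78 shift [-0.0039  0.0022  0.0981] turn [-0.2   0.29  0.46]
```

{"name": "move_arm", "arguments": {"commands": [-0.001,0.001,0.025,0,0.1,0.2,-0.002,0.002,0.05,-0.2,0.3,0.4,-0.003,0.002,0.075,-0.2,0.3,0.4,-0.004,0.002,0.09,-0.2,0.3,0.4,-0.004,0.002,0.098,-0.2,0.3,0.4,-0.004,0.002,0.098,-0.2,0.3,0.4,-0.004,0.002,0.098,-0.2,0.3,0.4]}}

```text
time_s: 11.37
eef_pos: [0.4718, -0.0278, 0.0467]
tool_rot: [0.149, 0.79, 0.557, -0.208]
contact_force: [-1.0, -0.7, 0.2]
opening: 0.936
finger_force: 0.0
```

{"name": "move_arm", "arguments": {"commands": [0,0,0,0,0,0,0,0,0,0,0,0,0,0,0,0,0,0,0,0,0,0,0,0,0,0,0,0,0,0,0,0,0,0,0,0,0,0,0,0,0,0,0,0,0,0,0,0], "gripper": 0.04, "newtons": 40}}

```text
time_s: 12.03
eef_pos: [0.4723, -0.0276, 0.0473]
tool_rot: [0.15, 0.79, 0.557, -0.208]
contact_force: [-0.2, 1.8, 5.8]
opening: 0.56
finger_force: 40.6
```

Run:
```python
from g import *
now()
s=monitor.state();R0=rot(s['tool_rot']);print('up .12',R0.T@[0,0,.12])
rel([.55,.06,.25],tool(AZ,95))
```

```text
t 12.03 grasp [ 0.4753 -0.0189  0.0636] z [-0.1615 -0.4675 -0.8691] y [ 0.9422 -0.335   0.0052] q [ 0.0876  0.2617  1.7919 -0.4818  1.344   0.6023] F [-0.2234  1.7998  5.7748] open 0.5601619560558806 40.626024953126034
up .12 [-0.0593  0.0006 -0.1043]
t 12.03 shift [ 0.0049  0.0448 -0.2143] turn [ 0.26 34.64 -0.24]
```

```bash
cat >> g.py <<'E'
import json,os
def final(head,p):
    d=json.load(open('grip.json'));m=np.array(d['m']);mid=np.array(d['mid'])
    # R maps m->-z and tool y -> horizontal
    T=tool(head-180,150);a=T@m;q=R.align_vectors([[0,0,-1]],[a])[0].as_matrix();Rt=q@T
    s=monitor.state();R0=rot(s['tool_rot']);e=np.array(p)-Rt@mid
    print('t',round(s['time_s'],2),'tilt',a,'shift',np.round(R0.T@(e-s['eef_pos']),4),'turn',np.round(np.degrees(R.from_matrix(R0.T@Rt).as_rotvec()),2),'mid now',s['eef_pos']+R0@mid,'axis now',R0@m); return R0
E
python3 - <<'E'
from g import *
s=monitor.state();R0=rot(s['tool_rot']);u=np.array([-np.sin(YAW),np.cos(YAW),0])
json.dump(dict(m=list(R0.T@-u),mid=list(R0.T@(np.array([.474,-.0165,.0602])-s['eef_pos']))),open('grip.json','w'));print(open('grip.json').read())
final(90,[*ST,.16])
E
```

```text
{"m": [-0.8691496194404261, -0.0003710901271368048, 0.494549088886715], "mid": [0.003214319156686462, -0.002017440206855547, -0.01666826569569888]}
t 12.03 tilt [-0.0004 -0.0063 -1.    ] shift [ 0.2309  0.0689 -0.2479] turn [  6.04  89.1  -20.87] mid now [ 0.474  -0.0165  0.0602] axis now [-0.3354 -0.9421 -0.    ]
```

{"name": "move_arm", "arguments": {"commands": [-0.01,0,-0.018,0,0,0,-0.025,0,-0.045,0,0,0,-0.04,0,-0.075,0,0,0,-0.06,0,-0.104,0,0,0,-0.06,0,-0.104,0,0,0,0.231,0.068,-0.248,6,89.1,-20.9,0.231,0.068,-0.248,6,89.1,-20.9,0.231,0.068,-0.248,6,89.1,-20.9,0.231,0.068,-0.248,6,89.1,-20.9,0.231,0.068,-0.248,6,89.1,-20.9,0.231,0.068,-0.248,6,89.1,-20.9]}}

```text
time_s: 12.95
eef_pos: [0.6028, 0.1865, 0.1539]
tool_rot: [-0.097, 0.766, 0.633, 0.065]
contact_force: [-0.3, 0.6, -2.4]
opening: 0.562
finger_force: 42.6
```

```bash
sed -i 's/-0.002017440206855547/0.0/' grip.json
python3 - <<'E'
from g import *
now();final(90,[*ST,.16])
E
```

```text
t 12.95 grasp [0.6033 0.1822 0.172 ] z [-0.0231  0.2304 -0.9728] y [ 0.9813 -0.181  -0.0662] q [0.0578 0.2855 1.4496 0.2362 1.4207 0.2105] F [-0.2975  0.5686 -2.3764] open 0.5616874709093206 42.56575155472092
t 12.95 tilt [-0.0004 -0.0063 -1.    ] shift [0.0712 0.0275 0.0194] turn [  3.27  47.01 -10.96] mid now [0.6038 0.1858 0.1708] axis now [-0.1781 -0.717  -0.674 ]
```

{"name": "move_arm", "arguments": {"commands": [0.071,0.0275,0.019,3.3,47,-11,0.071,0.0275,0.019,3.3,47,-11,0.071,0.0275,0.019,3.3,47,-11,0.071,0.0275,0.019,3.3,47,-11,0.071,0.0275,0.019,3.3,47,-11,0.071,0.0275,0.019,3.3,47,-11,0.071,0.0275,0.019,3.3,47,-11,0.071,0.0275,0.019,3.3,47,-11,0.071,0.0275,0.019,3.3,47,-11,0.071,0.0275,0.019,3.3,47,-11]}}

```text
time_s: 13.78
eef_pos: [0.6418, 0.2521, 0.1479]
tool_rot: [-0.353, 0.614, 0.612, 0.352]
contact_force: [0.8, 0.1, -1.1]
opening: 0.561
finger_force: 42.9
```

Run:
```python
from g import *
now();final(90,[*ST,.16])
d=json.load(open('grip.json'));s=monitor.state();R0=rot(s['tool_rot']);mid=s['eef_pos']+R0@np.array(d['mid']);ax=R0@np.array(d['m'])
out=[]
for n in('scene','top'):
    c=viewer.capture(n);u,v=map(int,proj(c,[*ST,.08]));o=(u-40,v-40);sc=5
    I=cv2.resize(c['img'][o[1]:o[1]+80,o[0]:o[0]+80],None,fx=sc,fy=sc,interpolation=cv2.INTER_CUBIC)
    for P,col in((ring(*ST,.01,.045),(0,255,255)),(ring(*ST,.072,.004),(0,255,255)),(ring(*mid[:2],mid[2]-.042,.025),(0,0,255)),(ring(*mid[:2],mid[2]+.042,.025),(0,0,255))):
        cv2.polylines(I,[np.int32([[(a-o[0]+.5)*sc,(b-o[1]+.5)*sc] for a,b in (proj(c,p) for p in P)])],True,col,1)
    out.append(I)
cv2.imwrite('pics/p1.png',np.hstack(out))
```

```text
t 13.78 grasp [0.6418 0.2359 0.1573] z [-0.0014  0.8644 -0.5029] y [ 1.     -0.0002 -0.003 ] q [-0.1613  0.4699  1.5405  1.0278  1.4835 -0.4559] F [ 0.8001  0.0743 -1.1215] open 0.56061258513402 42.8529890068603
t 13.78 tilt [-0.0004 -0.0063 -1.    ] shift [0.002  0.0012 0.0012] turn [-0.09  0.55 -0.17] mid now [0.6418 0.2393 0.159 ] axis now [-0.0033 -0.0096 -0.9999]
```

View pics/p1.png

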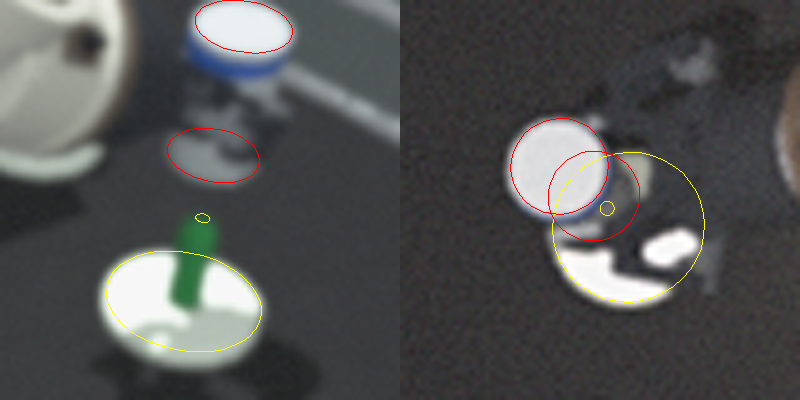

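The inverted cup hangs right above the peg. In both views the cup and stand overlays show the same small offset, so their relative alignment is good to about 2 mm.

Run:
```python
from g import *
for z in(.16,.11,.058): R0=final(90,[*ST,z])
print(R0.T@[0,0,-.001])
```

```text
t 13.88 tilt [-0.0004 -0.0063 -1.    ] shift [0.0011 0.0014 0.0012] turn [-0.09  0.5  -0.07] mid now [0.6417 0.2397 0.1597] axis now [-0.0018 -0.0087 -1.    ]
t 13.88 tilt [-0.0004 -0.0063 -1.    ] shift [-0.0421  0.0014  0.0263] turn [-0.09  0.5  -0.07] mid now [0.6417 0.2397 0.1597] axis now [-0.0018 -0.0087 -1.    ]
t 13.88 tilt [-0.0004 -0.0063 -1.    ] shift [-0.0871  0.0015  0.0524] turn [-0.09  0.5  -0.07] mid now [0.6417 0.2397 0.1597] axis now [-0.0018 -0.0087 -1.    ]
[-0.0009  0.      0.0005]
```

{"name": "move_arm", "arguments": {"commands": [0.001,0.0014,0.001,-0.1,0.5,-0.1,-0.008,0.0014,0.0065,-0.1,0.5,-0.1,-0.025,0.0014,0.0163,-0.1,0.5,-0.1,-0.042,0.0014,0.0263,-0.1,0.5,-0.1,-0.06,0.0014,0.0367,-0.1,0.5,-0.1,-0.074,0.0014,0.045,-0.1,0.5,-0.1,-0.082,0.0014,0.0495,-0.1,0.5,-0.1,-0.087,0.0014,0.0524,-0.1,0.5,-0.1,-0.087,0.0014,0.0524,-0.1,0.5,-0.1,-0.087,0.0014,0.0524,-0.1,0.5,-0.1]}}

```text
time_s: 14.72
eef_pos: [0.6429, 0.2537, 0.0464]
tool_rot: [-0.356, 0.611, 0.61, 0.356]
contact_force: [-0.3, -0.1, -2.0]
opening: 0.562
finger_force: 42.8
```

{"name": "move_arm", "arguments": {"commands": [-0.0009,0,0.0005,0,0,0,-0.0018,0,0.001,0,0,0,-0.0026,0,0.0015,0,0,0,-0.0026,0,0.0015,0,0,0]}}

```text
time_s: 15.05
eef_pos: [0.6426, 0.2537, 0.0431]
tool_rot: [-0.356, 0.611, 0.61, 0.356]
contact_force: [-0.1, 0.4, -2.6]
opening: 0.562
finger_force: 42.8
```

Run:
```python
from g import *
now();final(90,[*ST,.052])
```

```text
t 15.05 grasp [0.6426 0.2374 0.0523] z [ 0.0005  0.8704 -0.4924] y [ 1.     -0.0008 -0.0005] q [-0.1618  0.6129  1.5829  1.0604  1.3951 -0.6211] F [-0.0628  0.3837 -2.568 ] open 0.5616225025657269 42.84997016467969
t 15.05 tilt [-0.0004 -0.0063 -1.    ] shift [-0.0016  0.0004  0.0014] turn [ 0.02 -0.14 -0.07] mid now [0.6426 0.2407 0.0541] axis now [-0.0009  0.0025 -1.    ]
```

{"name": "move_arm", "arguments": {"commands": [-0.0004,0,0.0003,0,0,0,-0.0009,0,0.0005,0,0,0,-0.0013,0,0.0008,0,0,0,-0.0013,0,0.0008,0,0,0,-0.0013,0,0.0008,0,0,0]}}

```text
time_s: 15.47
eef_pos: [0.6426, 0.2537, 0.0415]
tool_rot: [-0.356, 0.611, 0.61, 0.356]
contact_force: [-0.4, -1.0, 1.1]
opening: 0.56
finger_force: 43.0
```

{"name": "move_arm", "arguments": {"commands": [-0.0004,0,0.0003,0,0,0,-0.0004,0,0.0003,0,0,0,-0.0004,0,0.0003,0,0,0]}}

```text
time_s: 15.72
eef_pos: [0.6427, 0.2538, 0.0415]
tool_rot: [-0.356, 0.611, 0.61, 0.356]
contact_force: [-1.4, -3.1, 6.1]
opening: 0.56
finger_force: 43.5
```

{"name": "move_arm", "arguments": {"commands": [0,0,0,0,0,0,0,0,0,0,0,0,0,0,0,0,0,0,0,0,0,0,0,0,0,0,0,0,0,0,0,0,0,0,0,0,0,0,0,0,0,0], "gripper": 0.083}}

```text
time_s: 16.3
eef_pos: [0.6426, 0.2538, 0.0408]
tool_rot: [-0.356, 0.611, 0.61, 0.356]
contact_force: [0.5, 0.6, -0.4]
opening: 0.968
finger_force: 0.0
```

{"name": "move_arm", "arguments": {"commands": [0,0,-0.015,0,0,0,0,0,-0.04,0,0,0,0,0,-0.07,0,0,0,0,0,-0.1,0,0,0,0,0,-0.13,0,0,0,0,0,-0.15,0,0,0,0,0,-0.15,0,0,0,0,0,-0.15,0,0,0]}}

```text
time_s: 16.97
eef_pos: [0.6429, 0.1217, 0.1154]
tool_rot: [-0.356, 0.612, 0.61, 0.357]
contact_force: [0.5, 0.5, 0.2]
opening: 0.975
finger_force: 0.0
```

Run:
```python
from g import *
now()
out=[]
for n in('scene','top'):
    c=viewer.capture(n); out.append(c['img'] if n=='top' else cv2.resize(c['img'][115:225,280:400],(440,403),interpolation=cv2.INTER_CUBIC)[:384])
I=np.hstack(out);cv2.imwrite('pics/e1.png',cv2.resize(I,(800,int(384*800/I.shape[1]))))
```

```text
t 16.97 grasp [0.6429 0.1055 0.1246] z [ 0.0025  0.8702 -0.4927] y [ 1.     -0.0027  0.0002] q [-0.3589  0.5453  1.5092  0.9549  1.6102 -0.5912] F [0.5317 0.5185 0.2339] open 0.9751792232747061 0.0
```

View pics/e1.png

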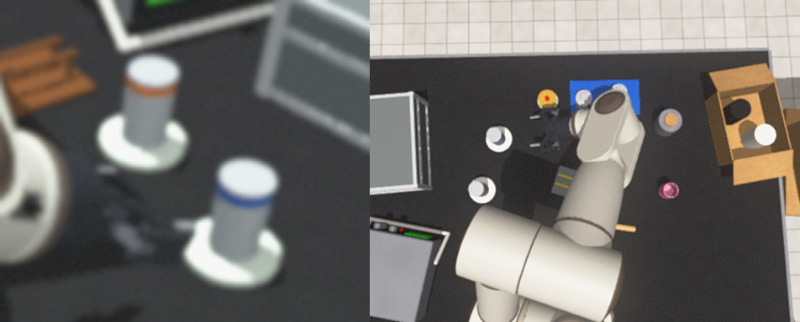

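The blue-banded cup stands inverted and flat on the white base at (245,220), next to the orange cup, and the arm is clear with near-zero force.

```bash
python3 -c "
from workcell import job
print(job.sign_off())"
```

```text
the job is handed in; nothing more can be done
None
```

The blue-banded cup was laid about centred on the cradle rails and released, then set upside down over the green peg with its rim on the white base, and the job is handed in at about 17 s of the 51 s allowed (no verdict came back).

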